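# Unclamp the trackball carrier and hold it in the ionizer's air

### The arm

A 6-joint arm with a two-finger parallel gripper is mounted at the origin on the work surface. World frame = base frame: x ahead of the robot, y to its left, z up, the work surface at z = 0. Lengths are in m, angles in rad, forces in N, time in s.
With the tool pointing down it reaches from about 0.35 to 0.775 m from the base axis. Payload 7.3 kg.
Tool frame: the origin (TCP) lies on the centre line of the jaws, within the pads' length; the fingertips stand 11 mm ahead of it and the grasp point (between the pads) lies 8 mm behind it; y points along the fingers, z is the direction in which the jaws open and shut, and the axes are right-handed (so a half turn about y gives the same grasp; the last joint's range is limited). The gripper opens to 92 mm and grips with 3 to 60 N. Pads are 19 mm wide; open, the fingers measure 130 mm over their backs; the gripper's body (75 mm by 190 mm) begins 47 mm behind the grasp point.
Start: joints at [-1.326, 0.342, 1.524, -0, 1.275, -0.146], TCP at [0.2, -0.485, 0.238] pointing down, gripper open.
Joint ranges: [-2.53, 2.53], [-0.77, 2.02], [0.04, 2.7], [-1, 4.14], [0.28, 2.66], [-3.11, 3.11]. Speed limits (rad/s): [2.57, 2.57, 3.14, 3.14, 3.14, 3.14].

### API

Orientations are given as [roll, pitch, yaw] about the fixed x, y, z axes, in that order (R = Rz(yaw) Ry(pitch) Rx(roll)).
In Python, from cell import robot, cams gives the robot as it stands.
- The arm moves only by the tool apply_moves, never from a script. Its argument "plan" is a list of rows, each a list of 7 numbers: the shift along the tool's x, y, z in m, then the turn, a rotation vector about the tool's x, y, z in degrees, then the gripper command: -1 is fully open, 1 is shut, values between are in proportion. A call has exactly 5 rows; each row is the pose to reach, as a shift and turn from the pose commanded when the call began, along the tool's axes at that moment; what a row does not reach only later rows make up. A row lasts 1/8 s, in which the tool goes at most 62.5 mm and 10.7 degrees, less where a joint would pass 70% of its speed; a pose out of reach is approached as far as the arm can. A call with a gripper value outside its range is refused whole. The fingers move at their own pace and stop on an object; "squeeze" is the grip in N (left out, the last holds). Time passes only in rows, so rows that repeat a pose let the fingers close, or fill a call up. It gives the time, the measured TCP pose, the force and the opening at its end, in the units of the state.
- robot.observe(): the state, without advancing time (a new reading comes with each control period).
- cams.read_camera(name): name is "scene" or "top" or "wrist"; returns the picture (480x640x3 uint8, blue, green, red); there is no depth.
- cams.calibration(name): a dict with "fx", "fy", "cx", "cy" (pixels), "extrinsics" (4x4, takes a point from world to camera coordinates); the wrist camera has in their place "T_tool_cam" (4x4, takes a point from camera to tool coordinates, whose origin is the TCP and whose axes are the tool frame's). Camera axes: x right, y up, looking along -z (the intrinsics and any distortion apply to the point x, -y, -z); pixel columns grow to the right and rows downward; lengths in m; the calibration is good to about 2 mm. The wrist camera is an equidistant fisheye: a pixel r from the principal point sees the ray r / f radians off the axis. A picture is of the moment at which its call begins: read the wrist's pose just before it. calibration takes no time and is no camera call.
- robot.hand_in(): hands the job in, once; it reports no verdict.
The state is a dict: "time": time; "qpos": joint angles; "qvel": joint speeds; "joint_efforts": joint torques, N m; "tool_pos": TCP position; "tool_rot": TCP orientation; "contact_force": force on the tool from outside, world axes, zero at the start; "torque": the same for the moment, N m; "opening": finger opening in m.
Only numpy, scipy, OpenCV 4.12 (cv2) and the standard library are available. Lean on these libraries where they do the work, as an engineer would, in place of code of your own. Each camera call takes 0.05 s, during which the arm holds its last target. There are 200 camera calls.

### The job

The black carrier in the clear test fixture bears a trackball sensor whose retaining ring is off, so its red ball lies loose in its shallow cup. Release the carrier: press the red clamp knob down, turn it clockwise to its stop and let it spring back up. Then lift the carrier out by its blue rib, without touching the ball or letting it roll out of its cup and without disturbing the other things on the bench, and finish holding the carrier still and level in the air in front of the ionizing blower, its ball end towards the blower and the ball about 15 cm in front of the middle of the grille, at the grille's height.

Things in the scene. Friction and masses are not known exactly. Their poses are not given: they have to be found in the camera images.
- knob_grip (a point): Red clamp knob: skirt disc 56 mm across, 5 mm thick, and on it a round fluted grip 40 mm across, 30 mm high. Point on the turning axis, 19 mm above the skirt's top, 11 mm below the knob's top (112 mm over the bench). z up; +y along the white line on top: clamped, it points along the steel finger under the knob (tip 48 mm from the axis) to the carrier. The point sinks and turns with the knob.
- clamp (a joint): Turn of knob and clamp finger, rad: 0 clamped, finger over the carrier's end; grows clockwise seen from above; 1.2 = stop, finger clear of the carrier. A bayonet tooth blocks turning (but for some 0.1 rad of play) unless the knob is pressed 5 mm or more. Turned past about 1.1 and let go, the knob springs up and stays there. Friction about 0.03 N m.
- clamp_knob (a joint): How far the knob is pressed down, m: 0 = up, 0.007 = fully down. The spring pushes back with about 4.5 N at the top, 11 N at the bottom.
- tray_handle (a point): Upright blue rib in the middle of the black carrier, by which it is lifted: 14 mm thick (x), 30 mm long (y), 46 mm high above the plate. Point in the rib's middle, 26 mm above the plate's top, 34 mm above the carrier's underside. z up, +y along the carrier to its ball end.
- tray: The black carrier. Origin under its centre, below the rib; z up, +y to the ball end. Plate 64 mm (x) by 144 mm (y) by 8 mm thick; weighs about 0.2 kg, roughly balanced about the rib. It sits between white guides 5 mm high with 1.5 to 3 mm play all round and lifts straight up.
- ball_seat (a point): Centre of the ball's place in its cup on the carrier: 46 mm along +y from the rib, 28.5 mm above the carrier's underside (5.5 mm below the rib point). The cup's rim, 40 mm across, is 12.5 mm below this point: the ball rolls out if the carrier is tipped by about 45 degrees, or sooner when jerked.
- ball_center (a point): Centre of the red trackball, 38 mm in diameter, about 50 g, loose in the cup on three steel studs.
- fixture: Clear acrylic test fixture box, 160 mm (x) by 290 mm (y), fixed to the bench. Origin at the centre of its underside. The carrier lies over its centre, 64 mm above it, ball end to +y; the knob's axis is at y = -108 mm. Yellow sockets at its +y end reach 76 mm high, with pins to 81.
- grille (a point): Middle of the round grille (136 mm in diameter) of the white ionizing blower, 152 mm wide, 245 mm high, fixed to the bench, the grille 150 mm above it. Its x axis points into the blower: the air comes out along -x. y lies level across the grille, z up.
- retaining_ring: Grey plastic ring lying on the bench, 62 mm in diameter, 8 mm high, to be left alone. Origin under its centre.
- spare_carrier: Second black carrier without a ball lying on the bench, like the first (64 by 144 mm, blue rib 54 mm high in all), to be left alone. Origin under its centre.
- multimeter: Yellow hand multimeter lying on the bench, 160 by 78 by 41 mm, to be left alone. Origin under its centre.
- cleaner_bottle: White bottle with a red cap, 44 mm in diameter, 95 mm high, to be left alone. Origin under its centre.
- screwdriver: Screwdriver with yellow handle, 180 mm long, lying on the bench, to be left alone. Origin under its middle.
- parts_bin: Open blue bin, 100 by 140 by 50 mm, to be left alone. Origin under its centre.

How it is judged:
By the outcome, as a careful person would: the job done as asked, in the order asked, and still so for the second after the job is handed in, while the arm keeps its last pose, push and grip.
It also fails if it takes over 51 s, if anything falls off the work surface, if the arm or the gripper's body presses on something with over 40 N, if the wrist force passes 120 N, or if a joint passes its speed limit or range.

## Working session

There is one attempt and no reset: what is moved stays moved. The work goes in short steps, Python scripts to look and compute and a tool call to move; the robot and the scene stay as the last step left them, time stands still between calls to the robot, and variables do not carry over. Pictures are saved under pics/ and viewed, about 8 in all and at most 12, crops included, and the job is handed in when it is done.

Besides the shell and the picture viewer there is one more tool, called after "Call:" by a JSON object that holds its "name" and its "arguments", one argument or row to a line. apply_moves: Moves the arm, as the interface text tells. Its arguments: {"type":"object","properties":{"plan":{"type":"array","items":{"type":"array","items":{"type":"number"}}},"squeeze":{"type":"number"}},"required":["plan"]}

```bash
mkdir -p pics; ls; python3 - <<'E'
from cell import robot,cams
import cv2,numpy as np
np.set_printoptions(precision=4,suppress=True)
print(robot.observe())
for n in("scene","top","wrist"):
    c=cams.calibration(n); print(n,c)
for n in("scene","top"):
    cv2.imwrite(f"pics/{n}0.png",cams.read_camera(n))
E
```

```text
pics
{'time': 0.0, 'qpos': array([-1.326 ,  0.3427,  1.525 , -0.    ,  1.2754, -0.146 ]), 'qvel': array([ 0.0004, -0.0007,  0.0001, -0.0008, -0.0009, -0.0005]), 'joint_efforts': array([ -0.0008, -43.1248, -24.4219,   0.0717,   0.0559,  -0.0001]), 'tool_pos': array([ 0.1999, -0.485 ,  0.2371]), 'tool_rot': array([-1.5723,  0.0002, -2.7508]), 'contact_force': array([-0.3593,  0.4709,  0.4216]), 'torque': array([ 0.0122, -0.006 , -0.0345]), 'opening': 0.09181106539754431}
scene {'fx': 613.5944536573671, 'fy': 613.5944536573671, 'cx': 329.7461598527692, 'cy': 228.16468139668916, 'extrinsics': array([[ 0.2613,  0.9653,  0.0003, -0.1284],
       [-0.5584,  0.1509,  0.8157,  0.1472],
       [ 0.7873, -0.2133,  0.5785, -1.9866],
       [ 0.    ,  0.    ,  0.    ,  1.    ]])}
top {'fx': 521.0070265612308, 'fy': 521.0070265612308, 'cx': 315.4377510329731, 'cy': 244.8773974542004, 'extrinsics': array([[ 0.008 , -1.    , -0.0015,  0.0025],
       [ 0.9968,  0.0079,  0.0801, -0.4531],
       [-0.0801, -0.0022,  0.9968, -1.178 ],
       [ 0.    ,  0.    ,  0.    ,  1.    ]])}
wrist {'fx': 371.64829954431775, 'fy': 371.64829954431775, 'cx': 321.27752609079585, 'cy': 241.86919591144732, 'T_tool_cam': array([[ 0.0001, -0.9572, -0.2893, -0.0782],
       [-0.0008,  0.2893, -0.9572, -0.1459],
       [ 1.    ,  0.0004, -0.0008, -0.0005],
       [ 0.    ,  0.    ,  0.    ,  1.    ]])}
```

View pics/top0.png

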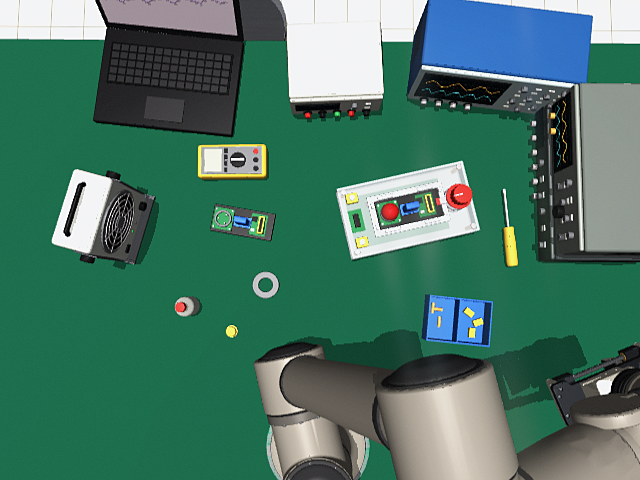

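View pics/scene0.png

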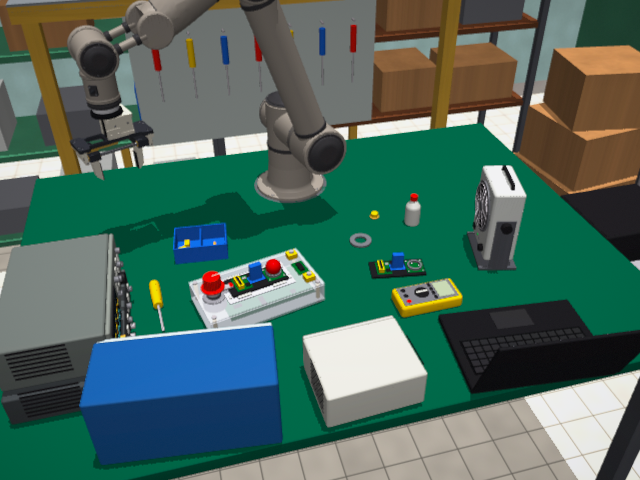

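```bash
cat > h.py <<'E'
import numpy as np,cv2
from scipy.spatial.transform import Rotation as R
from cell import robot,cams
np.set_printoptions(precision=4,suppress=True)
def pose(s=None):
    s=s or robot.observe(); return R.from_euler('xyz',s['tool_rot']).as_matrix(),np.array(s['tool_pos'])
def ray(n,uv,T=None):
    "origin, direction in world; T=(R,p) tool pose for wrist"
    c=cams.calibration(n); x=(uv[0]-c['cx'])/c['fx']; y=(uv[1]-c['cy'])/c['fy']
    if n=='wrist':
        r=np.hypot(x,y)+1e-12; d=np.array([x/r*np.sin(r),-y/r*np.sin(r),-np.cos(r)])
        M=c['T_tool_cam']; Rt,p=T
        return Rt@M[:3,3]+p, Rt@M[:3,:3]@d
    E=c['extrinsics']; d=np.array([x,-y,-1.]); return -E[:3,:3].T@E[:3,3],E[:3,:3].T@d/np.linalg.norm(d)
def plane(o,d,z): return o+d*(z-o[2])/d[2]
def tri(a,b):
    A=np.stack([a[1],-b[1]],1); s=np.linalg.lstsq(A,b[0]-a[0],rcond=None)[0]
    p,q=a[0]+s[0]*a[1],b[0]+s[1]*b[1]; return (p+q)/2,np.linalg.norm(p-q)
def blobs(img,lo,hi,amin=30):
    "HSV blobs: centroid, area, minAreaRect"
    h=cv2.cvtColor(img,cv2.COLOR_BGR2HSV); m=cv2.inRange(h,lo,hi)
    if lo[0]==0: m|=cv2.inRange(h,(172,lo[1],lo[2]),(180,hi[1],hi[2]))
    n,l,s,c=cv2.connectedComponentsWithStats(m)
    out=[]
    for i in range(1,n):
        if s[i,4]>=amin:
            pts=np.argwhere(l==i)[:,::-1].astype(np.float32); out.append((c[i],s[i,4],cv2.minAreaRect(pts)))
    return out
RED=((0,150,60),(8,255,255)); BLUE=((100,120,60),(125,255,255)); YEL=((22,120,100),(35,255,255))
E
python3 - <<'E'
from h import *
for n in('top','scene'):
    im=cv2.imread(f'pics/{n}0.png')
    for nm,c,zs in(('RED',RED,(.0925,.118)),('BLUE',BLUE,(.118,.054)),('YEL',YEL,(.076,))):
        for b in blobs(im,*c): 
            if b[1]<1500: print(n,nm,b[0],b[1],[np.round(v,1) if not isinstance(v,float) else round(v) for v in b[2]],[plane(*ray(n,b[0]),z)[:2] for z in zs])
t=cv2.imread('pics/top0.png')[160:275,40:170]; s=cv2.imread('pics/scene0.png')[155:275,455:535]
a=cv2.resize(t,None,fx=3.9,fy=3.9,interpolation=2); b=cv2.resize(s,None,fx=3.7,fy=3.7,interpolation=2)
H=448;cv2.imwrite('pics/blow.png',np.hstack([cv2.resize(a,(507,H)),cv2.resize(b,(296,H))])[:, :800])
E
```

```text
top RED [307.5    114.8125] 32 [array([307.5, 114.5]), array([5., 5.]), 90] [array([0.7336, 0.0257]), array([0.7251, 0.0252])]
top RED [458.9531 195.661 ] 469 [array([458.5, 196. ]), array([24., 25.]), 90] [array([ 0.5566, -0.3044]), array([ 0.5521, -0.2973])]
top RED [389.8268 211.1861] 231 [array([390., 211.]), array([16., 16.]), 90] [array([ 0.5215, -0.1544]), array([ 0.5178, -0.1508])]
top RED [180.0506 306.8228] 79 [array([180. , 306.5]), array([ 9., 10.]), 90] [array([0.3123, 0.2937]), array([0.3133, 0.2871])]
top BLUE [409.5  207.57] 200 [array([409.6, 207.8]), array([11.5, 20. ]), 78] [array([ 0.5258, -0.1924]), array([ 0.5357, -0.2039])]
top BLUE [241.6059 221.4118] 170 [array([241.7, 221.5]), array([18.2, 10.7]), 9] [array([0.4936, 0.1622]), array([0.5015, 0.1715])]
top YEL [233.5077 161.7165] 522 [array([231.5, 160.5]), array([33., 67.]), 90] [array([0.6317, 0.1888])]
top YEL [351.3125 198.275 ] 80 [array([351.5, 198. ]), array([ 9.5, 11.6]), 76] [array([ 0.5519, -0.0721])]
top YEL [429.169  202.9155] 71 [array([429.2, 202.9]), array([18.4,  6. ]), 77] [array([ 0.543 , -0.
[... 2519 characters left out ...]
ray([7., 8.]), 90] [array([ 0.3515, -0.3477])]
scene YEL [290.9733 254.6533] 75 [array([290.8, 254.6]), array([ 8.4, 10.9]), 83] [array([ 0.4689, -0.0956])]
scene YEL [380.6515 266.3636] 66 [array([380.7, 265.8]), array([13.,  6.]), 77] [array([0.5727, 0.1081])]
scene YEL [308.5393 276.5618] 89 [array([308.6, 276.2]), array([ 9.5, 11.3]), 81] [array([ 0.5644, -0.0729])]
scene YEL [238.6747 282.4458] 83 [array([239., 282.]), array([14.3,  7.2]), 63] [array([ 0.5421, -0.239 ])]
scene YEL [426.4824 303.4965] 850 [array([427.1, 297.2]), array([30.1, 69. ]), 80] [array([0.7281, 0.1653])]
scene YEL [155.3656 293.2222] 279 [array([155.4, 293.6]), array([28.4, 10.8]), 79] [array([ 0.5299, -0.4324])]
```

View pics/blow.png

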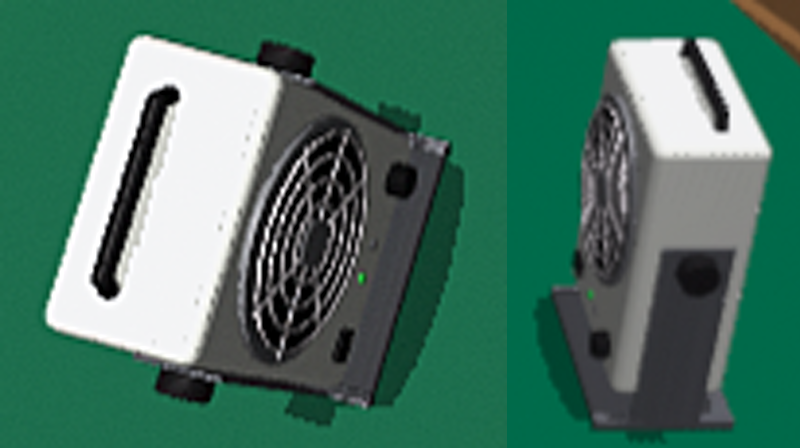

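```bash
python3 - <<'E'
from h import *
T=lambda a,b:(40+a/3.9,160+b/3.9)
g=tri(ray('top',T(303,241)),ray('scene',(482.3,205.4)));print('grille',g)
g=tri(ray('top',T(316,243)),ray('scene',(455+98/3.7,155+186/3.733)));print('hub',g)
print('top@.15',plane(*ray('top',T(303,241)),.15),plane(*ray('top',T(316,243)),.15))
for a,b,z in(((283,78),(197,362),.245),((135,38),(47,325),.245),((448,145),(368,405),.0)):
    p,q=plane(*ray('top',T(*a)),z),plane(*ray('top',T(*b)),z);d=p-q
    print(p,q,np.linalg.norm(d),np.degrees(np.arctan2(d[1],d[0])))
E
```

```text
grille (array([0.4872, 0.4132, 0.1492]), np.float64(0.002330479108227568))
hub (array([0.4868, 0.4082, 0.1508]), np.float64(0.007168484059344951))
top@.15 [0.4868 0.4117 0.15  ] [0.4858 0.4048 0.15  ]
[0.5542 0.3878 0.245 ] [0.4168 0.4234 0.245 ] 0.14193653508139176 -14.533083749834082
[0.5732 0.4601 0.245 ] [0.4339 0.4958 0.245 ] 0.14380047298710436 -14.397550812256672
[0.564  0.3843 0.    ] [0.407  0.4269 0.    ] 0.16268558532018784 -15.177846391246302
```

Call:
{"name": "apply_moves", "arguments": {
  "plan": [
    [-0.06, -0.005, -0.005, 0, -10.5, 0, -1],
    [-0.12, -0.01, -0.01, 0, -21, 0, -1],
    [-0.18, -0.01, -0.015, 0, -31.5, 0, -1],
    [-0.24, -0.01, -0.02, 0, -42, 0, -1],
    [-0.3, -0.01, -0.024, 0, -52.5, 0, -1]
  ]
}}

```text
time: 0.72
tool_pos: [0.4697, -0.3477, 0.2474]
tool_rot: [-1.571, 0.0, -1.828]
contact_force: [0.3, -0.9, -0.1]
opening: 0.0918
```

Call:
{"name": "apply_moves", "arguments": {
  "plan": [
    [-0.013, 0, 0.015, 0, -10.5, 0, -1],
    [-0.026, 0, 0.03, 0, -21, 0, -1],
    [-0.04, 0, 0.045, 0, -31.5, 0, -1],
    [-0.053, 0, 0.06, 0, -42, 0, -1],
    [-0.066, 0, 0.074, 0, -52.5, 0, -1]
  ]
}}

```text
time: 1.35
tool_pos: [0.5573, -0.304, 0.2471]
tool_rot: [-1.571, 0.001, -0.912]
contact_force: [0.2, -0.3, -0.0]
opening: 0.0919
```

```bash
python3 - <<'E'
from h import *
s=robot.observe();print(s['tool_pos'],s['tool_rot'],s['qvel'])
im=cams.read_camera('wrist');cv2.imwrite('pics/w1.png',im);T=pose(s)
for b in blobs(im,*RED,150):print('R',b[0],b[1],b[2],[plane(*ray('wrist',b[0],T),z)[:2] for z in(.0925,.108,.123)])
for b in blobs(im,*BLUE,150):print('B',b[0],b[1],b[2],[plane(*ray('wrist',b[0],T),z)[:2] for z in(.118,)])
E
```

```text
[ 0.5573 -0.304   0.2471] [-1.5712  0.0011 -0.912 ] [ 0.2181  0.1646 -0.2774 -0.0006  0.1146 -1.2375]
R [401.971   57.9899] 1586 ((401.9000549316406, 58.200008392333984), (45.615779876708984, 43.37971878051758), 26.56505012512207) [array([ 0.5214, -0.1517]), array([ 0.5208, -0.1564]), array([ 0.5202, -0.1609])]
R [344.1538 175.0897] 156 ((344.24139404296875, 175.1034698486328), (17.595064163208008, 8.928838729858398), 23.198591232299805) [array([ 0.5447, -0.2576]), array([ 0.5428, -0.2568]), array([ 0.5411, -0.256 ])]
R [322.3963 224.6737] 3227 ((323.0999755859375, 224.2000274658203), (64.84593200683594, 64.03720092773438), 53.97262191772461) [array([ 0.5562, -0.3013]), array([ 0.5538, -0.2982]), array([ 0.5514, -0.2952])]
B [119.1633  70.2783] 11295 ((116.8231201171875, 72.61984252929688), (96.98828125, 140.14483642578125), 37.45057678222656) [array([ 0.3436, -0.2931])]
B [376.1908 107.547 ] 1373 ((376.2000427246094, 107.09999084472656), (29.06888198852539, 48.299068450927734), 26.56505012512207) [array([ 0.5289, -0.2019])]
```

View pics/w1.png

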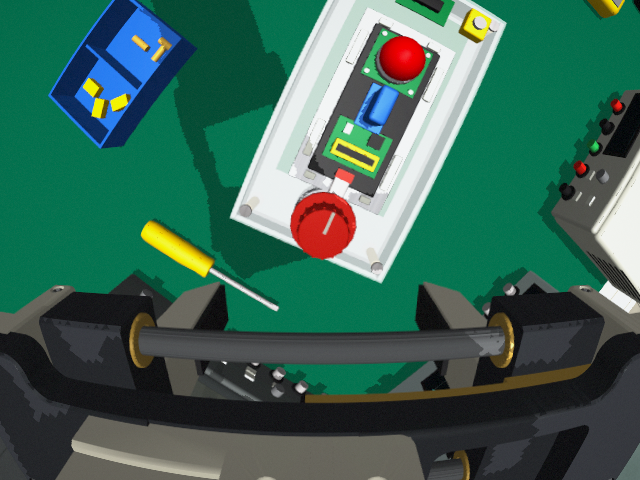

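Call:
{"name": "apply_moves", "arguments": {
  "plan": [
    [0, 0.01, 0, 0, -10.5, 0, -1],
    [0, 0.02, 0, 0, -10.5, 0, -1],
    [0, 0.035, 0, 0, -10.5, 0, -0.3],
    [0, 0.035, 0, 0, -10.5, 0, -0.3],
    [0, 0.035, 0, 0, -10.5, 0, -0.3]
  ]
}}

```text
time: 2.02
tool_pos: [0.5569, -0.3047, 0.2129]
tool_rot: [-1.571, -0.0, -0.736]
contact_force: [-0.0, -0.1, -0.5]
opening: 0.0664
```

```bash
python3 - <<'E'
from h import *
s=robot.observe();print(s['tool_pos'],s['tool_rot'],s['opening'],abs(s['qvel']).max())
im=cams.read_camera('wrist');cv2.imwrite('pics/w2.png',im);T=pose(s)
for b in blobs(im,*RED,150):print('R',b[0],b[1],b[2],[plane(*ray('wrist',b[0],T),z)[:2] for z in(.092,.108,.123)])
for b in blobs(im,*BLUE,150):print('B',b[0],b[1],b[2],[plane(*ray('wrist',b[0],T),z)[:2] for z in(.118,)])
for b in blobs(im,*YEL,150):print('Y',b[0],b[1],[plane(*ray('wrist',b[0],T),z)[:2] for z in(.076,)])
# skirt circle: convex hull of knob blob -> rays at z=.092 -> min circle ; white line on knob top
h=cv2.cvtColor(im,cv2.COLOR_BGR2HSV);m=cv2.inRange(h,*RED)|cv2.inRange(h,(172,150,60),(180,255,255))
c=max(cv2.findContours(m,0,1)[0],key=cv2.contourArea);hu=cv2.convexHull(c)[:,0]
for z in(.092,):
    P=np.array([plane(*ray('wrist',u,T),z)[:2] for u in hu.astype(float)]);print(z,cv2.minEnclosingCircle((P*1000).astype(np.float32)))
k=np.zeros_like(m);cv2.fillConvexPoly(k,hu,255);k=cv2.erode(k,np.ones((9,9)))
w=cv2.inRange(h,(0,0,150),(180,90,255))&k
p=np.argwhere(w>0)[:,::-1]
Q=np.array([plane(*ray('wrist',u,T),.123)[:2] for u in p.astype(float)])*1000
print('line',len(p),cv2.minAreaRect(Q.astype(np.float32)),cv2.fitLine(Q.astype(np.float32),2,0,.01,.01).ravel())
E
```

```text
[ 0.5569 -0.3047  0.2129] [-1.5708 -0.0003 -0.7364] 0.066436940048211 0.011499770385431946
R [444.2443  69.5372] 1936 ((444.00006103515625, 69.50001525878906), (50.20458221435547, 47.37614822387695), 45.0) [array([ 0.5214, -0.1517]), array([ 0.52  , -0.1577]), array([ 0.5188, -0.1633])]
R [357.352  185.3673] 196 ((357.4292297363281, 185.4147491455078), (20.321407318115234, 10.053182601928711), 36.25383377075195) [array([ 0.5443, -0.258 ]), array([ 0.5415, -0.2576]), array([ 0.539 , -0.2573])]
R [324.1156 236.1996] 4108 ((324.5, 235.99998474121094), (72.83200073242188, 72.83200073242188), 45.0) [array([ 0.5566, -0.3016]), array([ 0.5531, -0.2986]), array([ 0.5498, -0.2958])]
B [125.6999  43.3564] 10143 ((127.58673858642578, 31.04830551147461), (103.30846405029297, 153.69900512695312), 47.544803619384766) [array([ 0.353 , -0.3047])]
B [407.1652 117.6701] 1864 ((407.497314453125, 117.31623840332031), (36.17256164550781, 56.243919372558594), 36.02737808227539) [array([ 0.5277, -0.2032])]
B [521.8113 474.1368] 212 ((521.5, 473.0), (23.0, 12.0), -0.0) [array([ 0.9245, -0.3179])]
Y [634.2651  17.8087] 298 [array([0.5987, 0.0788])]
Y [97.8178 39.6737] 236 [array([ 0.3014, -0.3295])]
Y [523.4609  49.6426] 512 [array([ 0.5512, -0.074 ])]
Y [100.4292  63.4425] 226 [array([ 0.3204, -0.3417])]
Y [123.6983  61.4397] 232 [array([ 0.3383, -0.3256])]
Y [372.2597 164.2672] 670 [array([ 0.5423, -0.239 ])]
Y [157.5173 230.3619] 1970 [array([ 0.4618, -0.4048])]
0.092 ((557.723388671875, -302.45037841796875), 29.433250427246094)
line 97 ((554.2822265625, -291.5496520996094), (2.5753371715545654, 17.821941375732422), 12.904448509216309) [   0.2305   -0.9731  554.2393 -291.5854]
```

Call:
{"name": "apply_moves", "arguments": {
  "plan": [
    [-0.002, 0.03, 0.002, 0, 0, 0, -0.3],
    [-0.002, 0.06, 0.002, 0, 0, 0, -0.3],
    [-0.002, 0.09, 0.002, 0, 0, 0, -0.3],
    [-0.002, 0.107, 0.002, 0, 0, 0, -0.3],
    [-0.002, 0.107, 0.002, 0, 0, 0, -0.3]
  ]
}}

```text
time: 2.7
tool_pos: [0.5564, -0.3015, 0.105]
tool_rot: [-1.571, 0.002, -0.735]
contact_force: [0.6, 0.1, 0.5]
opening: 0.0601
```

Call:
{"name": "apply_moves", "arguments": {
  "plan": [
    [0, 0, 0, 0, 0, 0, 1],
    [0, 0, 0, 0, 0, 0, 1],
    [0, 0, 0, 0, 0, 0, 1],
    [0, 0, 0, 0, 0, 0, 1],
    [0, 0, 0, 0, 0, 0, 1]
  ],
  "squeeze": 25
}}

```text
time: 3.32
tool_pos: [0.5573, -0.3019, 0.1065]
tool_rot: [-1.57, -0.002, -0.735]
contact_force: [1.4, 0.1, 3.9]
opening: 0.0392
```

Call:
{"name": "apply_moves", "arguments": {
  "plan": [
    [0, 0.003, 0, 0, 0, 0, 1],
    [0, 0.006, 0, 0, 0, 0, 1],
    [0, 0.0085, 0, 0, 0, 0, 1],
    [0, 0.0085, 0, 0, 0, 0, 1],
    [0, 0.0085, 0, 0, 0, 0, 1]
  ]
}}

```text
time: 3.95
tool_pos: [0.5575, -0.3021, 0.0997]
tool_rot: [-1.57, -0.003, -0.735]
contact_force: [-1.9, 3.4, 15.6]
opening: 0.0394
```

Call:
{"name": "apply_moves", "arguments": {
  "plan": [
    [0, 0, 0, 0, 8, 0, 1],
    [0, 0, 0, 0, 16, 0, 1],
    [0, 0, 0, 0, 24, 0, 1],
    [0, 0, 0, 0, 32, 0, 1],
    [0, 0, 0, 0, 40, 0, 1]
  ]
}}

```text
time: 4.58
tool_pos: [0.557, -0.3022, 0.0997]
tool_rot: [-1.569, -0.002, -1.437]
contact_force: [-4.3, 2.6, 17.0]
opening: 0.0392
```

Call:
{"name": "apply_moves", "arguments": {
  "plan": [
    [0, 0, 0, 0, 8, 0, 1],
    [0, 0, 0, 0, 16, 0, 1],
    [0, 0, 0, 0, 24, 0, 1],
    [0, 0, 0, 0, 30, 0, 1],
    [0, 0, 0, 0, 30, 0, 1]
  ]
}}

```text
time: 5.2
tool_pos: [0.5568, -0.3022, 0.0997]
tool_rot: [-1.569, -0.001, -1.957]
contact_force: [-5.0, 2.7, 17.4]
opening: 0.0394
```

```bash
python3 -c "
from h import *
print(robot.observe()['torque'])"
```

```text
[0.3164 0.8206 0.237 ]
```

Call:
{"name": "apply_moves", "arguments": {
  "plan": [
    [0, 0, 0, 0, 3, 0, 1],
    [0, 0, 0, 0, 3, 0, 1],
    [0, -0.003, 0, 0, 3, 0, 1],
    [0, -0.006, 0, 0, 3, 0, 1],
    [0, -0.009, 0, 0, 3, 0, 1]
  ]
}}

```text
time: 5.82
tool_pos: [0.5566, -0.3023, 0.1068]
tool_rot: [-1.57, -0.001, -2.008]
contact_force: [-0.6, -2.6, -7.3]
opening: 0.0396
```

Call:
{"name": "apply_moves", "arguments": {
  "plan": [
    [0, 0, 0, 0, 0, 0, -0.3],
    [0, 0, 0, 0, 0, 0, -0.3],
    [0, 0, 0, 0, 0, 0, -0.3],
    [0, -0.02, 0, 0, 0, 0, -0.3],
    [0, -0.05, 0, 0, 0, 0, -0.3]
  ]
}}

```text
time: 6.45
tool_pos: [0.5562, -0.3012, 0.1555]
tool_rot: [-1.574, 0.001, -2.009]
contact_force: [0.8, -0.5, -0.5]
opening: 0.06
```

Call:
{"name": "apply_moves", "arguments": {
  "plan": [
    [0.0, -0.04, 0, 0, 0, 0, -0.3],
    [0, -0.08, 0, 0, 0, 0, -0.3],
    [0, -0.085, 0, 0, 0, 0, -0.3],
    [0, -0.085, 0, 0, 0, 0, -0.3],
    [0, -0.085, 0, 0, 0, 0, -0.3]
  ]
}}

```text
time: 7.08
tool_pos: [0.5562, -0.3013, 0.2394]
tool_rot: [-1.574, 0.0, -2.009]
contact_force: [-0.6, 0.2, -0.6]
opening: 0.06
```

```bash
python3 - <<'E'
from h import *
s=robot.observe();print(s['tool_pos'],s['tool_rot'],s['opening'],abs(s['qvel']).max())
im=cams.read_camera('wrist');cv2.imwrite('pics/w3.png',im);T=pose(s)
for b in blobs(im,*RED,150):print('R',b[0],b[1],[plane(*ray('wrist',b[0],T),z)[:2] for z in(.0925,)])
for b in blobs(im,*BLUE,150):print('B',b[0],b[1],b[2],[plane(*ray('wrist',b[0],T),z)[:2] for z in(.095,.118)])
for b in blobs(im,*YEL,150):print('Y',b[0],b[1],[plane(*ray('wrist',b[0],T),z)[:2] for z in(.076,)])
E
```

```text
[ 0.5562 -0.3013  0.2394] [-1.5738  0.0005 -2.009 ] 0.06000117124933116 0.0030377654620900346
R [203.5235  84.7877] 1616 [array([ 0.5218, -0.1518])]
R [322.5283 229.536 ] 3379 [array([ 0.5567, -0.301 ])]
B [628.0852  51.9959] 2676 ((621.0, 87.5), (175.0, 36.0), 90.0) [array([ 0.9117, -0.2601]), array([ 0.8862, -0.2577])]
B [240.6516 126.6286] 1524 ((240.28688049316406, 126.34425354003906), (50.31849670410156, 32.777442932128906), 50.19443130493164) [array([ 0.5345, -0.1976]), array([ 0.5388, -0.2002])]
B [113.37   279.7978] 3438 ((111.28448486328125, 286.6637878417969), (57.90613555908203, 88.50053405761719), 66.80140686035156) [array([ 0.3564, -0.2597]), array([ 0.3748, -0.2574])]
Y [127.561   69.8501] 467 [array([ 0.4603, -0.0954])]
Y [275.1172 167.    ] 563 [array([ 0.5419, -0.2392])]
Y [270.7037 366.3519] 162 [array([ 0.4463, -0.4126])]
```

View pics/w3.png

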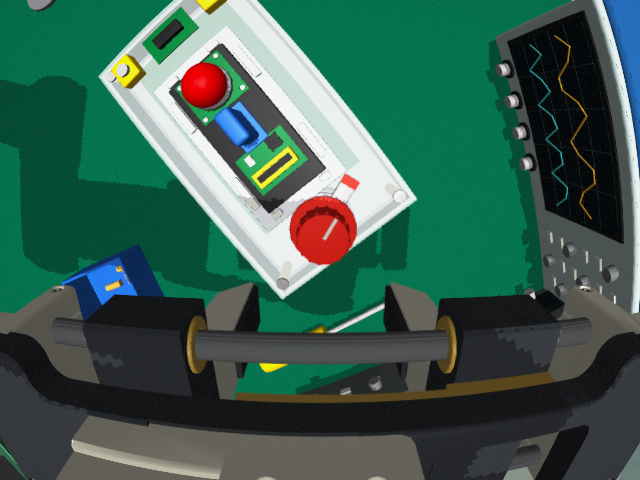

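```bash
python3 - <<'E'
from h import *
s=robot.observe();T=pose(s)
im=cv2.imread('pics/w3.png')
h=cv2.cvtColor(im,cv2.COLOR_BGR2HSV);m=cv2.inRange(h,*RED)|cv2.inRange(h,(172,150,60),(180,255,255))
c=max(cv2.findContours(m,0,1)[0],key=cv2.contourArea);hu=cv2.convexHull(c)[:,0]
k=np.zeros_like(m);cv2.fillConvexPoly(k,hu,255);k=cv2.erode(k,np.ones((9,9)))
w=cv2.inRange(h,(0,0,130),(180,110,255))&k
Q=np.array([plane(*ray('wrist',u,T),.123)[:2] for u in np.argwhere(w>0)[:,::-1].astype(float)])*1000
v=cv2.fitLine(Q.astype(np.float32),2,0,.01,.01).ravel();print('line',len(Q),v, np.degrees(np.arctan2(.973,-.2305)-np.arctan2(v[1],v[0])))
for u in((347,184),(350,181)): print('tip',plane(*ray('wrist',u,T),.08))
# rib delta
Rt,p=T; print('delta tool',Rt.T@(np.array([.5325,-.197,.16])-p), 'yaw turn deg',np.degrees(s['tool_rot'][2]+1.3387))
E
```

```text
line 86 [   0.8233    0.5676  565.1768 -295.4546] 68.74781976914419
tip [ 0.5902 -0.2773  0.08  ]
tip [ 0.5935 -0.276   0.08  ]
delta tool [-0.0844  0.0797 -0.0655] yaw turn deg -38.409466311850196
```

Call:
{"name": "apply_moves", "arguments": {
  "plan": [
    [-0.02, 0, -0.016, 0, -9.6, 0, -0.3],
    [-0.042, 0.01, -0.033, 0, -19.2, 0, -0.3],
    [-0.063, 0.02, -0.05, 0, -28.8, 0, -0.3],
    [-0.0845, 0.03, -0.0655, 0, -38.4, 0, -0.3],
    [-0.0845, 0.03, -0.0655, 0, -38.4, 0, -0.3]
  ]
}}

```text
time: 7.75
tool_pos: [0.5325, -0.1957, 0.2098]
tool_rot: [-1.573, 0.002, -1.337]
contact_force: [-0.2, -0.8, 0.2]
opening: 0.0597
```

Call:
{"name": "apply_moves", "arguments": {
  "plan": [
    [0, 0, 0, 0, 0, 0, -0.3],
    [0, 0, 0, 0, 0, 0, -0.3],
    [0, 0, 0, 0, 0, 0, -0.3],
    [0, 0, 0, 0, 0, 0, -0.3],
    [0, 0, 0, 0, 0, 0, -0.3]
  ]
}}

```text
time: 8.38
tool_pos: [0.5333, -0.1976, 0.2112]
tool_rot: [-1.571, -0.0, -1.339]
contact_force: [0.4, 0.2, 1.1]
opening: 0.0595
```

```bash
python3 - <<'E'
from h import *
s=robot.observe();print(s['tool_pos'],s['tool_rot'],s['opening'],abs(s['qvel']).max())
im=cams.read_camera('wrist');cv2.imwrite('pics/w4.png',im);T=pose(s)
for b in blobs(im,*RED,150):print('R',b[0],b[1],[plane(*ray('wrist',b[0],T),z)[:2] for z in(.0925,)])
for b in blobs(im,*BLUE,150):print('B',b[0],b[1],b[2],[plane(*ray('wrist',b[0],T),z)[:2] for z in(.095,.118)])
Rt,p=T;print(Rt.T@(np.array([.5325,-.197,.094])-p),np.degrees(s['tool_rot'][2]+1.3387))
cv2.imwrite('pics/w4c.png',im)
E
```

```text
[ 0.5333 -0.1976  0.2112] [-1.5707 -0.0002 -1.3392] 0.05951778776979494 0.003411538647465612
R [320.1225 175.7759] 2106 [array([ 0.5214, -0.1513])]
R [564.0488 156.4085] 164 [array([ 0.711 , -0.0817])]
R [319.4316 377.8066] 1448 [array([ 0.5606, -0.3213])]
B [ 84.337  246.8571] 8007 ((82.74927520751953, 257.38018798828125), (97.85111999511719, 121.96524047851562), 8.01709270477295) [array([ 0.3359, -0.2494]), array([ 0.3516, -0.2381])]
B [320.2093 234.004 ] 1763 ((320.5, 236.0), (60.0, 31.0), 90.0) [array([ 0.5312, -0.1926]), array([ 0.5298, -0.1863])]
B [630.3925 464.3022] 321 ((631.9977416992188, 463.8785400390625), (10.848455429077148, 42.72000503540039), 32.61924362182617) [array([ 1.1251, -0.4579]), array([ 1.0716, -0.4283])]
[-0.0008  0.1172 -0.0007] -0.031100549012944102
```

View pics/w4.png

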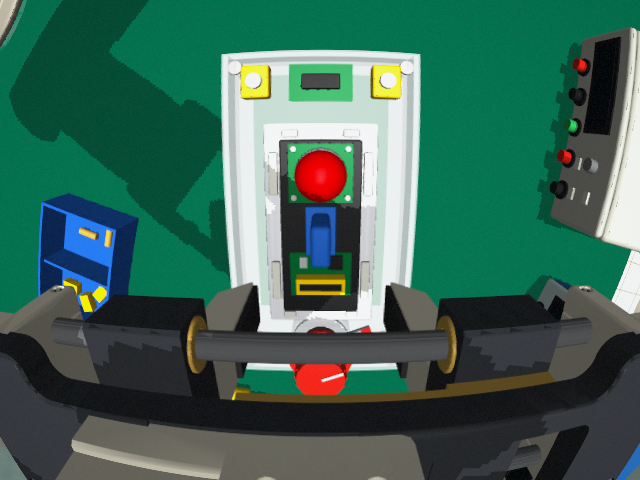

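Call:
{"name": "apply_moves", "arguments": {
  "plan": [
    [-0.003, 0.04, -0.001, 0, 0, 0, -0.3],
    [-0.003, 0.08, -0.001, 0, 0, 0, -0.3],
    [-0.003, 0.105, -0.001, 0, 0, 0, -0.3],
    [-0.003, 0.117, -0.001, 0, 0, 0, -0.3],
    [-0.003, 0.117, -0.001, 0, 0, 0, -0.3]
  ]
}}

```text
time: 9.05
tool_pos: [0.5316, -0.1947, 0.094]
tool_rot: [-1.571, 0.0, -1.339]
contact_force: [0.5, -1.0, 0.1]
opening: 0.0595
```

Call:
{"name": "apply_moves", "arguments": {
  "plan": [
    [0, 0, 0, 0, 0, 0, 0.2],
    [0, 0, 0, 0, 0, 0, 0.4],
    [0, 0, 0, 0, 0, 0, 0.6],
    [0, 0, 0, 0, 0, 0, 0.7],
    [0, 0, 0, 0, 0, 0, 0.75]
  ],
  "squeeze": 30
}}

```text
time: 9.68
tool_pos: [0.5317, -0.1947, 0.0943]
tool_rot: [-1.571, -0.0, -1.339]
contact_force: [-1.5, 0.1, 1.1]
opening: 0.0145
```

Call:
{"name": "apply_moves", "arguments": {
  "plan": [
    [0, 0, 0, 0, 0, 0, 1],
    [0, 0, 0, 0, 0, 0, 1],
    [0, 0, 0, 0, 0, 0, 1],
    [0, 0, 0, 0, 0, 0, 1],
    [0, 0, 0, 0, 0, 0, 1]
  ],
  "squeeze": 30
}}

```text
time: 10.3
tool_pos: [0.5317, -0.1948, 0.0943]
tool_rot: [-1.571, -0.0, -1.339]
contact_force: [-0.1, 0.2, 2.1]
opening: 0.0136
```

Call:
{"name": "apply_moves", "arguments": {
  "plan": [
    [0, -0.001, 0, 0, 0, 0, 1],
    [0, -0.003, 0, 0, 0, 0, 1],
    [0, -0.007, 0, 0, 0, 0, 1],
    [0, -0.012, 0, 0, 0, 0, 1],
    [0, -0.018, 0, 0, 0, 0, 1]
  ]
}}

```text
time: 10.92
tool_pos: [0.5316, -0.1947, 0.1126]
tool_rot: [-1.571, -0.0, -1.339]
contact_force: [-0.1, -0.4, -2.8]
opening: 0.0139
```

Call:
{"name": "apply_moves", "arguments": {
  "plan": [
    [0, -0.007, 0, 0, 0, 0, 1],
    [0, -0.013, 0, 0, 0, 0, 1],
    [0, -0.018, 0, 0, 0, 0, 1],
    [0, -0.021, 0, 0, 0, 0, 1],
    [0, -0.022, 0, 0, 0, 0, 1]
  ]
}}

```text
time: 11.55
tool_pos: [0.5317, -0.1947, 0.1344]
tool_rot: [-1.571, -0.0, -1.339]
contact_force: [-0.2, -0.7, -2.8]
opening: 0.0135
```

```bash
python3 - <<'E'
from h import *
s=robot.observe();print(s['tool_pos'],s['tool_rot'],s['opening'],s['contact_force'],s['torque'],abs(s['qvel']).max())
im=cams.read_camera('wrist');cv2.imwrite('pics/w5.png',im);T=pose(s)
sc=cams.read_camera('scene');cv2.imwrite('pics/s5.png',sc)
for b in blobs(im,*RED,150):print('R',b[0],b[1])
for b in blobs(im,*BLUE,150):print('B',b[0],b[1],b[2])
cv2.imwrite('pics/m5.png',np.hstack([im[100:400,200:440],cv2.resize(sc[170:320,150:350],(400,300))]))
E
```

```text
[ 0.5317 -0.1947  0.1344] [-1.5707 -0.0002 -1.3388] 0.013536161031562698 [-0.2293 -0.6918 -2.7809] [-0.0269 -0.0866  0.0389] 0.015868576714068324
R [629.2415  60.1981] 207
R [612.8311 169.0267] 225
R [321.1182 216.458 ] 6565
B [ 46.089  262.2821] 7642 ((48.411903381347656, 264.78253173828125), (103.57246398925781, 103.86103820800781), 4.513988018035889)
B [321.1738 294.1   ] 2790 ((321.0, 296.5), (71.0, 50.0), 90.0)
B [321.2558 368.1561] 301 ((321.5, 368.5), (9.0, 33.0), 90.0)
```

View pics/m5.png

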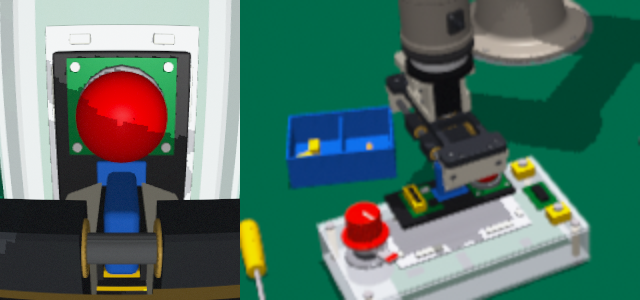

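Call:
{"name": "apply_moves", "arguments": {
  "plan": [
    [-0.004, -0.001, 0, 0, 0, 0, 1],
    [-0.01, -0.002, 0, 0, 0, 0, 1],
    [-0.018, -0.004, 0, 0, 0, 0, 1],
    [-0.029, -0.006, 0, 0, 0, 0, 1],
    [-0.042, -0.008, 0, 0, 0, 0, 1]
  ]
}}

```text
time: 12.28
tool_pos: [0.5218, -0.1529, 0.1424]
tool_rot: [-1.571, -0.0, -1.339]
contact_force: [-0.2, -0.7, -1.6]
opening: 0.0139
```

Call:
{"name": "apply_moves", "arguments": {
  "plan": [
    [-0.017, -0.002, 0, 0, 0, 0, 1],
    [-0.035, -0.004, 0, 0, 0, 0, 1],
    [-0.054, -0.006, 0, 0, 0, 0, 1],
    [-0.074, -0.008, 0, 0, 0, 0, 1],
    [-0.094, -0.01, 0, 0, 0, 0, 1]
  ]
}}

```text
time: 12.9
tool_pos: [0.5, -0.0609, 0.1524]
tool_rot: [-1.571, -0.0, -1.339]
contact_force: [-0.3, -0.7, -3.3]
opening: 0.0137
```

Call:
{"name": "apply_moves", "arguments": {
  "plan": [
    [-0.02, 0, 0, 0, 0, 0, 1],
    [-0.04, 0, 0, 0, 0, 0, 1],
    [-0.06, 0, 0, 0, 0, 0, 1],
    [-0.08, 0, 0, 0, 0, 0, 1],
    [-0.1, 0, 0, 0, 0, 0, 1]
  ]
}}

```text
time: 13.52
tool_pos: [0.4769, 0.0362, 0.1521]
tool_rot: [-1.571, -0.0, -1.339]
contact_force: [0.1, -0.1, -2.9]
opening: 0.0137
```

Call:
{"name": "apply_moves", "arguments": {
  "plan": [
    [-0.02, 0, 0.001, 0, 0, 0, 1],
    [-0.04, 0, 0.002, 0, 0, 0, 1],
    [-0.06, 0, 0.003, 0, 0, 0, 1],
    [-0.08, 0, 0.004, 0, 0, 0, 1],
    [-0.1, 0, 0.005, 0, 0, 0, 1]
  ]
}}

```text
time: 14.15
tool_pos: [0.4587, 0.1347, 0.1521]
tool_rot: [-1.571, -0.0, -1.339]
contact_force: [0.1, -0.8, -3.0]
opening: 0.0136
```

Call:
{"name": "apply_moves", "arguments": {
  "plan": [
    [-0.019, 0, 0, 0, 0, 0, 1],
    [-0.036, 0, 0, 0, 0, 0, 1],
    [-0.051, 0, 0, 0, 0, 0, 1],
    [-0.063, 0, 0, 0, 0, 0, 1],
    [-0.073, 0, 0, 0, 0, 0, 1]
  ]
}}

```text
time: 14.78
tool_pos: [0.4423, 0.2051, 0.1522]
tool_rot: [-1.571, -0.0, -1.339]
contact_force: [-0.2, -0.3, -2.9]
opening: 0.0137
```

Call:
{"name": "apply_moves", "arguments": {
  "plan": [
    [-0.009, 0, 0, 0, 1.5, 0, 1],
    [-0.015, 0, 0, 0, 4, 0, 1],
    [-0.019, 0, 0, 0, 7, 0, 1],
    [-0.021, 0, 0, 0, 10, 0, 1],
    [-0.0215, 0, 0, 0, 13, 0, 1]
  ]
}}

```text
time: 15.4
tool_pos: [0.4375, 0.2256, 0.1521]
tool_rot: [-1.571, -0.0, -1.568]
contact_force: [-0.1, -0.2, -2.5]
opening: 0.013
```

Call:
{"name": "apply_moves", "arguments": {
  "plan": [
    [0, 0, 0, 0, 4, 0, 1],
    [0, 0, 0, 0, 8, 0, 1],
    [0, 0, 0, 0, 11.5, 0, 1],
    [0, 0, 0, 0, 14, 0, 1],
    [0, 0, 0, 0, 15, 0, 1]
  ]
}}

```text
time: 16.02
tool_pos: [0.4376, 0.2254, 0.1522]
tool_rot: [-1.571, -0.0, -1.828]
contact_force: [0.3, 0.1, -2.5]
opening: 0.0139
```

```bash
python3 - <<'E'
from h import *
s=robot.observe();print(s['time'],s['tool_pos'],s['tool_rot'],s['opening'],s['contact_force'],abs(s['qvel']).max());T=pose(s)
im=cams.read_camera('wrist');t=cams.read_camera('top');sc=cams.read_camera('scene')
cv2.imwrite('pics/t6.png',t);cv2.imwrite('pics/s6.png',sc);cv2.imwrite('pics/w6.png',im)
for b in blobs(im,*RED,1500):print('R',b[0],b[1],plane(*ray('wrist',b[0],T),.15))
for n,i in(('top',t),('scene',sc)):
    for b in blobs(i,*RED,40):
        q=plane(*ray(n,b[0]),.15)
        if q[1]>.1 and q[0]>.3: print(n,b[0],b[1],q)
cv2.imwrite('pics/m6.png',np.hstack([cv2.resize(t[140:340,40:300],(416,320)),cv2.resize(sc[130:290,360:545],(370,320))]))
E
```

```text
16.025 [0.4376 0.2254 0.1522] [-1.5708 -0.0002 -1.8283] 0.013911566589786005 [ 0.3308  0.0547 -2.5411] 0.1253192412886235
R [321.1844 216.5565] 6566 [0.4486 0.2687 0.15  ]
scene [425.3295 207.6023] 88 [0.4589 0.2662 0.15  ]
```

View pics/m6.png

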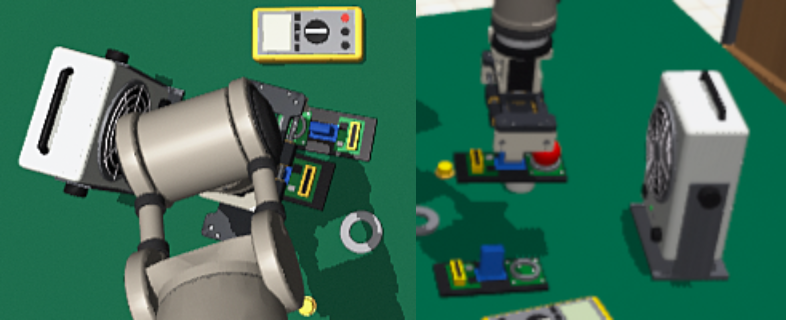

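View pics/w6.png

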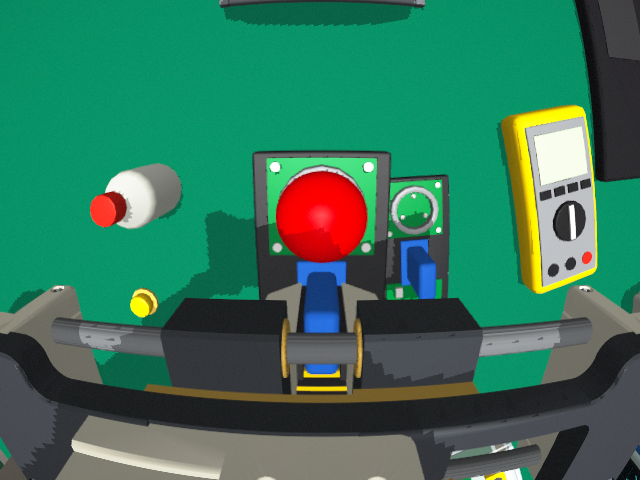

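Call:
{"name": "apply_moves", "arguments": {
  "plan": [
    [0, 0, 0, 0, 0, 0, 1],
    [0, 0, 0, 0, 0, 0, 1],
    [0, 0, 0, 0, 0, 0, 1],
    [0, 0, 0, 0, 0, 0, 1],
    [0, 0, 0, 0, 0, 0, 1]
  ]
}}

```text
time: 16.8
tool_pos: [0.4375, 0.2254, 0.1522]
tool_rot: [-1.571, -0.0, -1.828]
contact_force: [-0.0, 0.6, -2.6]
opening: 0.0138
```

```bash
python3 - <<'E'
from h import *
s=robot.observe();print(s['time'],s['tool_pos'],s['tool_rot'],s['contact_force'],abs(s['qvel']).max())
print([b[:2] for b in blobs(cams.read_camera('wrist'),*RED,1500)])
print(robot.hand_in())
E
```

```text
16.8 [0.4375 0.2254 0.1522] [-1.5708 -0.0001 -1.8275] [-0.02    0.6158 -2.6041] 0.002539731721000449
[(array([321.1788, 216.5592]), np.int32(6566))]
the job is handed in; nothing more can be done
None
```

The job is done and handed in at 16.8 s of the 51 s allowed. I pressed the knob, turned it clockwise to its stop and let it back up. I then lifted the carrier by its blue rib and carried it to the blower. The arm now holds it there, level and still.

**Clamp:** the line on the knob turned 68.7° (1.20 rad), and the finger is clear of the carrier. I did not measure the knob's height afterwards. I raised it about 7 mm in the grip before letting go, and the pull had turned upward by then.

**Ball:** it stayed in its cup. Its position in the wrist picture was the same after the lift, on arrival and just before hand-in.

**Final pose:** the ball is at about (0.449, 0.269, 0.150) m. I measured the grille's middle at (0.487, 0.413, 0.149) m, so the ball is about 15 cm in front of it and at its height. The wrist view shows the carrier square to the blower's base and centred on it. The load is steady at about 2.6 N.

**One disagreement:** the scene camera placed the ball about 1 cm away in x. The gripper hides part of the ball in that view, so I used the wrist camera's reading.

**Other items on the bench:** I touched none of them as far as I can tell, and those in view in the last pictures looked undisturbed.

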